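# Charge the mould-release hand pump

### The arm

A 6-joint arm with a two-finger parallel gripper is mounted at the origin on a cart in front of the work surface, level with it; the furniture and walls round the work are solid. World frame = base frame: x ahead of the robot, y to its left, z up, the work surface at z = 0. Lengths are in m, angles in rad, forces in N, time in s.
With the tool pointing down it reaches from about 0.35 to 0.775 m from the base axis. Payload 5.5 kg.
Tool frame: the origin (TCP) lies between the finger pads; the fingertips stand 22 mm ahead of it and the grasp point (between the pads) lies 3 mm ahead of it; z points along the fingers, y is the line along which they close (so a half turn about z gives the same grasp; the last joint's range is limited). The gripper opens to 85 mm and grips with 20 to 120 N. Pads are 22 mm wide; open, the fingers measure 114 mm over their backs; the gripper's body (76 mm by 85 mm) begins 54 mm behind the grasp point. The pads swing forward as they close: fully open they stand 13 mm farther back than shut.
Start: joints at [1.04, 0.313, 0.046, 1.304, 0, 1.431], TCP at [0.219, 0.532, 0.253] pointing down, gripper open.
Joint ranges: [-2.76, 2.76], [-0.86, 1.69], [-1.03, 1.26], [-2.2, 2.34], [-1.47, 1.5], [-3.14, 3.14]. Speed limits (rad/s): [2.57, 2.57, 3.14, 3.14, 3.14, 3.14].

### API

Orientations are given as a unit quaternion [w, x, y, z].
In Python, from workcell import env gives the robot as it stands.
- The arm moves only by the tool nudge_tcp, called after "Request:" in YAML: its name, and indented under it one key for each argument. Schema: {"type":"object","properties":{"segments":{"type":"array","items":{"type":"array","items":{"type":"array","items":{"type":"number"},"minItems":6,"maxItems":6},"minItems":1,"maxItems":8},"minItems":1,"maxItems":1},"finger_gap":{"type":"number"},"force":{"type":"number"},"only":{"type":"string"},"quiet":{"type":"boolean"},"lines":{"type":"string"}},"required":["segments"],"additionalProperties":false}. segments is a list that holds a single list of rows (three levels of brackets), with 1 to 8 rows, each of 6 numbers: dx, dy, dz in m, then a rotation vector rx, ry, rz in rad; each row is the pose to reach, as a shift and turn from the pose commanded when the call began, along the tool's axes at that moment; what a row does not reach only later rows make up. A row lasts 1/8 s, in which the tool goes at most 0.0625 m and 0.188 rad, less where a joint would pass 70% of its speed; a pose out of reach is approached as far as the arm can. finger_gap is the finger opening in m, set as the call begins (left out keeps the last). The fingers move at their own pace and stop on an object; force is the grip in N (left out, the last holds). Time passes only in rows, so rows that do not move let the fingers close. The tool returns the time, the measured TCP pose, the force, the opening and the grip force at its end. only (a regular expression) keeps the lines of the reply that match it, lines (a string "A,B") keeps lines A to B, and quiet returns only ok. Input that does not fit is refused with a message, and nothing moves.
- env.get_state(): the state, without advancing time (a new reading comes with each control period).
- env.read_camera(name): name is "side" or "top"; returns a dict with "image" (480x640x3 uint8, red, green, blue), "K" (3x3 intrinsics, pixels), "R" (3x3) and "t" (3): a world point X has camera coordinates R X + t. Camera axes: x right, y down, z forward; pixel columns grow to the right and rows downward; lengths in m; the calibration is good to about 2 mm. A picture is of the moment at which its call begins. There is no depth.
- env.hand_in(): hands the job in; it is judged then, once.
The state is a dict: "clock": time; "joint_pos": joint angles; "qvel": joint speeds; "tau": joint torques, N m; "tcp_pos": TCP position; "orientation": TCP orientation; "wrist_force": force on the tool from outside, world axes, zero at the start; "ft_torque": the same for the moment, N m; "finger_gap": finger opening in m; "grip_force": force on a finger pad.
Only numpy, scipy, OpenCV 4.12 (cv2) and the standard library are available. Lean on these libraries where they do the work, as an engineer would, in place of code of your own. Each camera call takes 0.05 s, during which the arm holds its last target. There are 200 camera calls.

### The job

Shut the bleed lever on the grey hand pump by pushing it round with a fingertip until it stops, sticking out past the pump's end. Then press the pump's round plunger knob fully down and let it come fully up again, over and over, until the indicator pin pops fully out; leave the knob up, the pin out and the lever shut. Only push and press: do not lift or shove the pump, do not touch the pin, and leave the other things where they are.

Things in the scene. Friction and masses are not known exactly. Their poses are not given: they have to be found in the camera images.
- pump: Release-air hand pump: grey cast box 80 (x) x 200 (y) x 55 mm high, loose, about 4.5 kg, on rubber feet. Origin: centre of its underside. Own x points away from its ribbed front, y along it, z up. On top, along its mid-line: lever valve at y = -70 mm; plunger, in a round barrel 40 mm across and 85 mm above the table, at -5; indicator pin at +55. A nipple sticks out 23 mm behind.
- plunger (a joint): Plunger travel in m: 0 = up, 0.030 = pressed home. A spring lifts it: about 4 N to start it down, 12 N at the bottom, 2 to 5 N more while it moves and charges. Charging takes 3 to 6 full strokes, not known beforehand: each must go deeper than 25 mm and then come up to within 2 mm of the top. With the bleed lever open, pumping has no effect.
- plunger_top (a point): Centre of the flat top of the plunger's black round knob (56 mm across, flat over 46 mm); 130 mm above the table when up, 100 mm when pressed home. The knob's rim and neck reach 36 mm below it.
- bleed_lever (a joint): Angle of the bleed lever in rad about its upright axis, anticlockwise from above: 0 = open, arm pointing to the pump's -x (out over its front); 1.5 = shut, at its stop, arm pointing to the pump's -y (out past its end). Starts between 0 and 0.2, stays where it is left, takes about 1.5 N at the grip.
- lever_pivot (a point): On the lever's upright axis, at the arm's mid-height, 72 mm above the table.
- lever_grip (a point): Middle of the lever arm's black rubber end, 70 mm out from the axis, 72 mm above the table. The end is 45 mm long (out to 90 mm from the axis), 14 mm wide and 18 mm high (63 to 81 mm above the table); between it and the hub, 22 mm across, the arm is a steel bar 10 mm wide.
- indicator_pin (a joint): Rise of the indicator pin in m: 0 = in, its head resting on its collar; 0.025 = fully out. A spring throws it up in one go, in the course of the stroke that completes the charge, and keeps it up.
- pin_top (a point): Centre of the top of the pin's flat brass head (24 mm across), on the pump's top: 65 mm above the table when in, 90 mm when out.
- mould_slab: Bystander, loose: plain white plaster block, 119 x 75 x 55 mm; origin under its centre.
- stopper_0: Bystander, loose: white conical plaster stopper, 50 mm across, 33 mm high; origin under its centre.
- wooden_rib: Bystander, loose: flat brown wooden rib, 51 x 98 x 8 mm; origin under its centre.
- slip_brush: Bystander, loose: flat brush with a wooden handle, 31 x 169 x 13 mm, lying; origin under its centre.
- stopper_1: Bystander, loose: white conical plaster stopper, 42 mm across, 33 mm high; origin under its centre.

How it is judged:
By the outcome, as a careful person would: the job done as asked, in the order asked, and still so for the second after the job is handed in, with the robot touching nothing.
It also fails if it takes over 54 s, if anything falls off the work surface, if the arm or the gripper's body presses on something with over 40 N, if the wrist force passes 120 N, or if a joint passes its speed limit or range.

## Working session

There is one attempt and no reset: what is moved stays moved. The work goes in short steps, Python scripts to look and compute and a tool call to move; the robot and the scene stay as the last step left them, time stands still between calls to the robot, and variables do not carry over. Pictures are saved under pics/ and viewed, at most 10 in all, crops included, and the job is handed in when it is done.

```bash
ls; mkdir -p pics; python3 - <<'E'
from workcell import env
import cv2
for n in("top","side"):
    c=env.read_camera(n); cv2.imwrite(f"pics/{n}0.png",c["image"][:,:,::-1]); print(n,c["K"].tolist(),c["R"].tolist(),c["t"].tolist())
s=env.get_state();print(s)
E
```

```text
pics
workcell.py
top [[436.8621730655568, 0.0, 318.97969990408956], [0.0, 436.8621730655568, 247.38740419400872], [0.0, 0.0, 1.0]] [[0.011664135322987606, -0.9992506378596795, -0.0369067837150654], [-0.9975971423177719, -0.009108164571347274, -0.06868029540964558], [0.06829267593660361, 0.037619198225970214, -0.9969558196521314]] [0.02234059521893297, 0.5655603974184121, 0.9008016081927334]
side [[503.60113744465946, 0.0, 312.1438451200383], [0.0, 503.60113744465946, 232.59227820517734], [0.0, 0.0, 1.0]] [[0.8921778982581567, -0.4514230225206079, -0.015357493220468003], [-0.32295606705476154, -0.6137716336629484, -0.7204052751495063], [0.315781533044886, 0.6476894598872781, -0.6933832900631133]] [-0.49758479483459217, 0.24541871598549106, 0.8599872176207397]
{'clock': 0.1, 'joint_pos': array([ 1.04044124e+00,  3.13886369e-01,  4.51143025e-02,  1.30358460e+00,
       -3.58435342e-06,  1.43123811e+00]), 'qvel': array([-0.00122757, -0.00177399,  0.00195482,  0.00063766, -0.00044684,
        0.00067148]), 'tau': array([ 1.94031629e-03, -4.81724489e+01,  2.99244529e+01,  1.27174592e-02,
       -1.26701880e-04,  1.49848240e-06]), 'tcp_pos': array([0.21881346, 0.53130176, 0.25252903]), 'orientation': array([-2.54771232e-04,  1.94157345e-01,  9.80970090e-01, -7.37400573e-04]), 'wrist_force': array([ 0.97663269,  0.23611635, -1.01812455]), 'ft_torque': array([0.00971745, 0.0288645 , 0.05226443]), 'grip_force': 0.0, 'finger_gap': 0.08557816288834275}
```

View pics/top0.png

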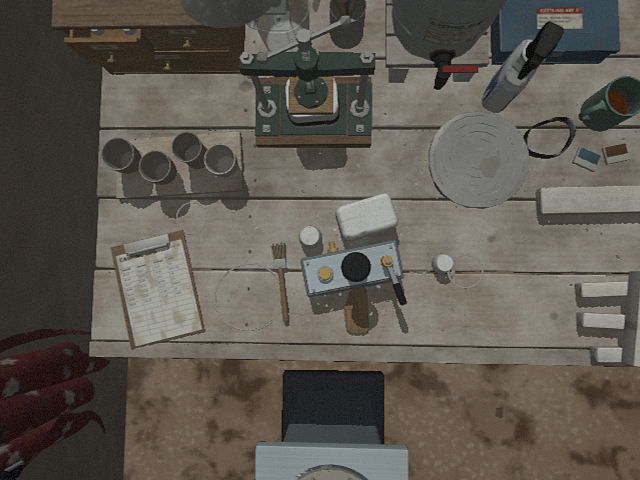

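View pics/side0.png

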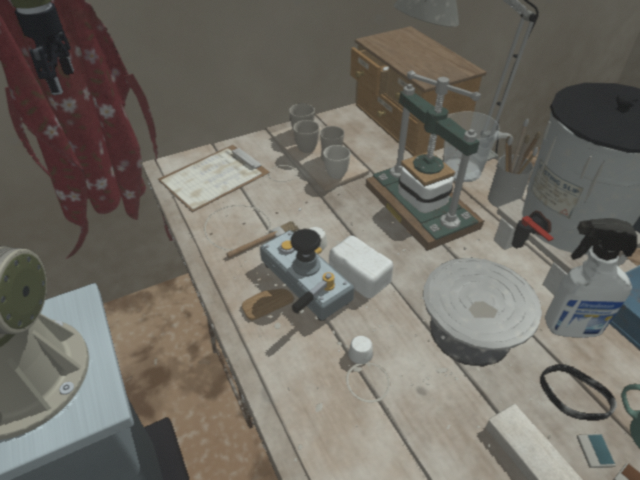

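The top view shows the pump at about (352,270), the knob at (356,267), the pin at (326,274), the lever hub near (388,262) and its grip near (402,292). I'll enlarge that area.

```bash
python3 - <<'E'
import cv2
a=cv2.imread("pics/top0.png")[205:345,270:460];cv2.imwrite("pics/c1.png",cv2.resize(a,None,fx=4,fy=4,interpolation=cv2.INTER_CUBIC))
a=cv2.imread("pics/side0.png")[215:375,220:410];cv2.imwrite("pics/c2.png",cv2.resize(a,None,fx=3.7,fy=3.7,interpolation=cv2.INTER_CUBIC))
E
```

```text
(no output)
```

View pics/c1.png

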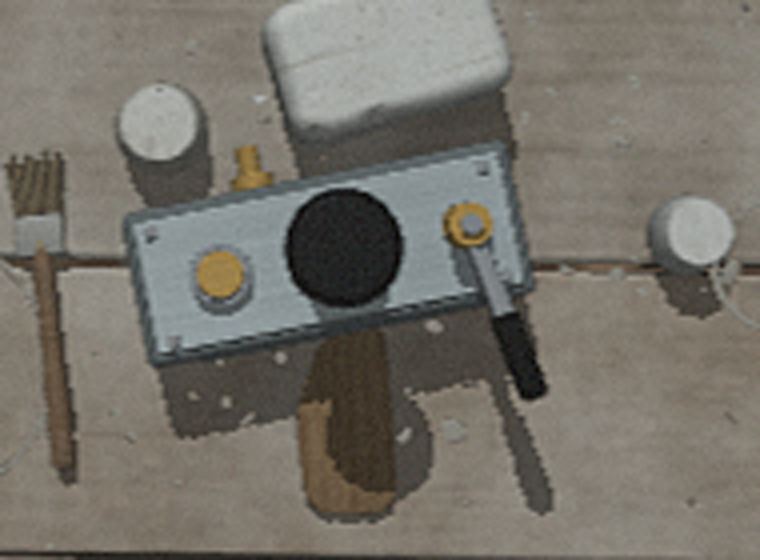

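View pics/c2.png

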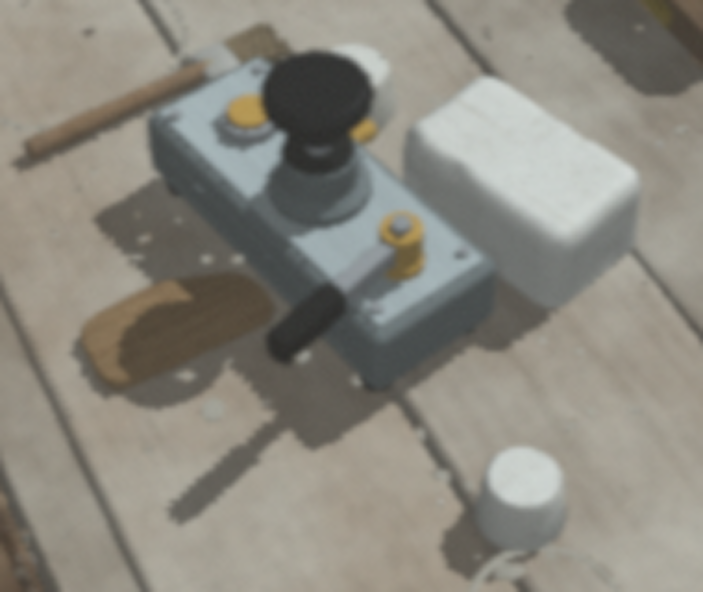

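The crops show, in c1 pixels, the knob centre at (344,247), pin (221,274), lever hub (469,224) and grip middle (521,354). In c2 the knob top is at about (318,92), the pin (250,111) and the hub (402,225).

```bash
cat >h.py <<'E'
import numpy as np
from workcell import env
from scipy.spatial.transform import Rotation as Ro
def ray(c,uv,z):
    d=c["R"].T@np.linalg.solve(c["K"],[*uv,1]);o=-c["R"].T@c["t"]
    return o+d*(z-o[2])/d[2]
def tool(X):  # shift to world point X along tool axes (measured)
    s=env.get_state();w,x,y,z=s["orientation"];R=Ro.from_quat([x,y,z,w])
    return R.inv().apply(np.array(X)-s["tcp_pos"]), R.as_matrix()
E
python3 - <<'E'
from h import *
T=env.read_camera("top");S=env.read_camera("side")
f=lambda x,y:(x/4-.375+270,y/4-.375+205)
g=lambda x,y:(x/3.7-.365+220,y/3.7-.365+215)
P={}
for n,uv,z in[("knob",f(344,247),.13),("pin",f(221,274),.065),("hub",f(469,224),.08),("grip",f(521,354),.078),("tip",f(535,396),.075),("slabcorner",f(510,75),.055),("stop1",f(698,228),.033),("stop0",f(158,120),.033)]:
    P[n]=ray(T,uv,z);print(n,P[n].round(4))
for n,uv,z in[("knob",g(318,92),.13),("pin",g(250,111),.065),("hub",g(402,224),.082)]: print("side",n,ray(S,uv,z).round(4))
d=P["pin"]-P["hub"];print(np.hypot(*d[:2]),np.arctan2(d[1],d[0]))
y=d[:2]/np.hypot(*d[:2]);x=np.array([y[1],-y[0]]);print("x,y axes",x,y)
l=(P["tip"]-P["hub"])[:2];print("lever",np.arctan2(l@-y,l@-x),np.hypot(*l))
k=P["knob"][:2];print("piv from knob",k-65*y*.001)
print(tool([0.39,0,.3]))
E
```

```text
knob [ 0.5233 -0.0439  0.13  ]
pin [0.5109 0.0142 0.065 ]
hub [ 0.5365 -0.1071  0.08  ]
grip [ 0.4735 -0.1326  0.078 ]
tip [ 0.4531 -0.1398  0.075 ]
slabcorner [ 0.613  -0.1306  0.055 ]
stop1 [ 0.5375 -0.2294  0.033 ]
stop0 [0.5909 0.0486 0.033 ]
side knob [ 0.5225 -0.0479  0.13  ]
side pin [0.512  0.0157 0.065 ]
side hub [ 0.5387 -0.1046  0.082 ]
0.12393196228107566 1.7789266948640192
x,y axes [0.97841895 0.20663098] [-0.20663098  0.97841895]
lever 0.16559425116186416 0.08951306216619331
piv from knob [ 0.53672012 -0.10753312]
(array([-0.36061566, -0.42622136, -0.04684197]), array([[-9.24597103e-01,  3.80946041e-01, -5.58210140e-04],
       [ 3.80946421e-01,  9.24596610e-01, -9.66123963e-04],
       [ 1.48078104e-04, -1.10592357e-03, -9.99999378e-01]]))
```

```bash
cat >>h.py <<'E'
Px=np.array([.978,.207,0]);Py=np.array([-.207,.978,0]);O=np.array([.522,-.040,0])
def pump(x,y,z): return O+x*Px+y*Py+np.array([0,0,z])
def show():
    s=env.get_state();d=s["tcp_pos"]-O
    print("pump xyz",(d@Px).round(4),(d@Py).round(4),d[2].round(4),"t",s["clock"],"F",s["wrist_force"].round(1),"q",s["joint_pos"].round(2),"gap",round(s["finger_gap"],4))
E
```

Request:
nudge_tcp:
  segments:
    - [[-0.04,-0.042,0,0,0,-0.075],[-0.08,-0.084,0,0,0,-0.15],[-0.12,-0.126,0,0,0,-0.225],[-0.16,-0.168,0,0,0,-0.3],[-0.2,-0.21,0,0,0,-0.375],[-0.24,-0.252,0,0,0,-0.45],[-0.28,-0.294,0,0,0,-0.525],[-0.32,-0.336,0,0,0,-0.6]]
  finger_gap: 0
  force: 30

```text
clock: 1.2
tcp_pos: [0.3873, 0.0973, 0.2535]
orientation: [0.0, -0.106, 0.994, 0.0]
wrist_force: [1.6, 0.3, -0.1]
finger_gap: -0.0001
grip_force: 0.0
```

```bash
python3 -c "
from h import *;show();print(tool(pump(-.072,-.045,.25)))"
```

```text
pump xyz -0.1033 0.1622 0.2535 t 1.2 F [ 1.6  0.3 -0.1] q [ 0.04 -0.03 -0.36  1.24  0.   -0.17] gap -0.0001
(array([-0.0307406 , -0.20734003,  0.00346669]), array([[-9.77662324e-01, -2.10180114e-01,  8.36380741e-04],
       [-2.10179989e-01,  9.77662681e-01,  2.34966544e-04],
       [-8.67083532e-04,  5.39274427e-05, -9.99999623e-01]]))
```

Request:
nudge_tcp:
  segments:
    - [[-0.008,-0.052,0,0,0,0],[-0.016,-0.104,0,0,0,0],[-0.024,-0.156,0,0,0,0],[-0.031,-0.207,0,0,0,0],[-0.031,-0.207,0.045,0,0,0],[-0.031,-0.207,0.09,0,0,0],[-0.031,-0.207,0.13,0,0,0],[-0.031,-0.207,0.13,0,0,0]]

```text
clock: 2.2
tcp_pos: [0.4576, -0.0959, 0.1207]
orientation: [-0.003, -0.104, 0.995, 0.002]
wrist_force: [0.3, 0.3, 1.0]
finger_gap: 0.0
grip_force: 0.0
```

```bash
python3 -c "
from h import *;show();print(tool(pump(-.072,-.045,.089)))
import cv2
c=env.read_camera('side')['image'][:,:,::-1];cv2.imwrite('pics/s1.png',cv2.resize(c[170:390,180:440],None,fx=3,fy=2.7))"
```

```text
pump xyz -0.0746 -0.0414 0.1207 t 2.2 F [0.3 0.3 1. ] q [-0.38  0.2  -0.45  0.93  0.   -0.59] gap 0.0
(array([-0.00280596, -0.00371666,  0.03163056]), array([[-0.97821044, -0.20751711, -0.00640137],
       [-0.20753726,  0.97822351,  0.00265512],
       [ 0.00571098,  0.00392579, -0.99997599]]))
```

View pics/s1.png

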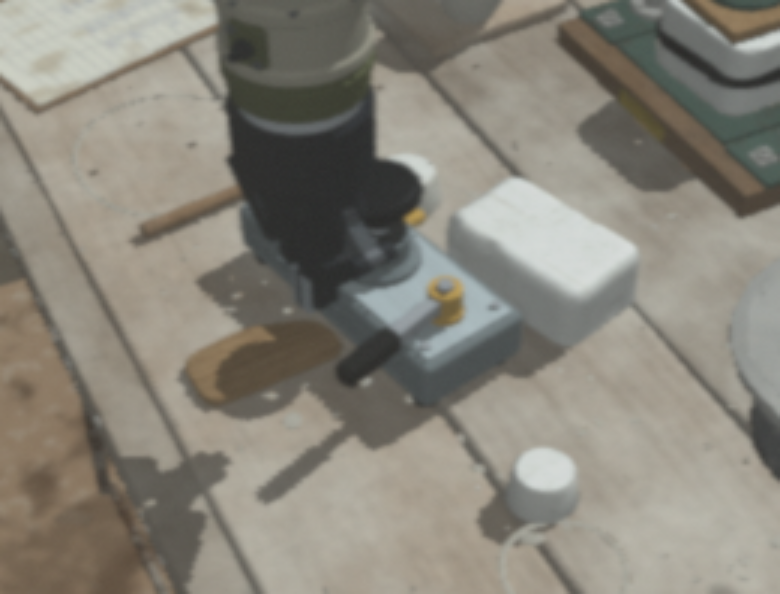

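The gripper is clear of the pump, with the finger beside the lever on its +y side. Next I'll go down and start pushing.

Request:
nudge_tcp:
  segments:
    - [[0,-0.002,0.016,0,0,0],[0,-0.002,0.032,0,0,0],[0,-0.01,0.032,0,0,0],[0,-0.02,0.032,0,0,0],[-0.001,-0.03,0.032,0,0,0],[-0.002,-0.04,0.032,0,0,0],[-0.005,-0.051,0.032,0,0,0],[-0.008,-0.062,0.032,0,0,0]]

```text
clock: 3.25
tcp_pos: [0.4811, -0.1566, 0.0912]
orientation: [-0.0, -0.104, 0.995, 0.0]
wrist_force: [-0.5, 0.7, -0.3]
finger_gap: 0.0002
grip_force: 0.6
```

```bash
python3 -c "
from h import *;show();print(tool(pump(-.046,-.127,.089))[0])"
```

```text
pump xyz -0.0642 -0.1056 0.0912 t 3.25 F [-0.5  0.7 -0.3] q [-0.47  0.29 -0.4   0.88 -0.   -0.68] gap 0.0002
[-0.0181874  -0.02132874  0.00215309]
```

Request:
nudge_tcp:
  segments:
    - [[-0.006,-0.008,0.001,0,0,0],[-0.012,-0.015,0.001,0,0,0],[-0.018,-0.021,0.001,0,0,0],[-0.024,-0.025,0.001,0,0,0],[-0.03,-0.028,0.001,0,0,0],[-0.035,-0.03,0.001,0,0,0],[-0.038,-0.031,0.001,0,0,0],[-0.038,-0.031,0.001,0,0,0]]

```text
clock: 4.25
tcp_pos: [0.5251, -0.1785, 0.0904]
orientation: [0.0, -0.104, 0.995, -0.0]
wrist_force: [0.4, -0.7, -0.1]
finger_gap: -0.0
grip_force: 0.0
```

```bash
python3 -c "
from h import *;show()
import cv2
c=env.read_camera('top')['image'][:,:,::-1];cv2.imwrite('pics/t2.png',cv2.resize(c[205:345,270:460],None,fx=4,fy=4))
c=env.read_camera('side')['image'][:,:,::-1];cv2.imwrite('pics/s2.png',cv2.resize(c[200:380,200:440],None,fx=3.3,fy=3.3))"
```

```text
pump xyz -0.0257 -0.1361 0.0904 t 4.25 F [ 0.4 -0.7 -0.1] q [-0.47  0.38 -0.28  0.91 -0.   -0.68] gap -0.0
```

View pics/s2.png

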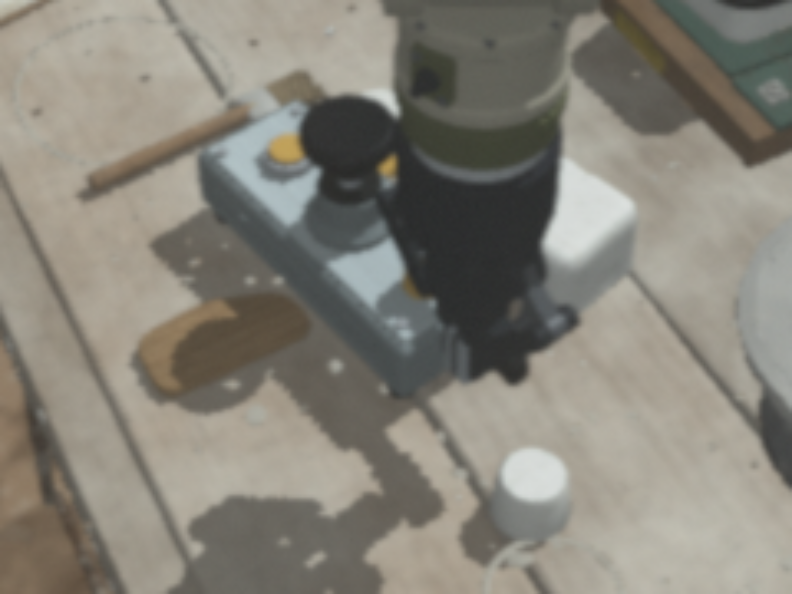

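The lever end is now next to the fingertip, past the pump's end. I'll push on in small steps until the force rises.

Request:
nudge_tcp:
  segments:
    - [[-0.002,0,0,0,0,0],[-0.004,0,0,0,0,0],[-0.004,0,0,0,0,0]]

```text
clock: 4.72
tcp_pos: [0.5283, -0.1778, 0.0903]
orientation: [-0.0, -0.104, 0.995, -0.0]
wrist_force: [-3.3, -1.3, 2.5]
finger_gap: 0.0001
grip_force: 1.3
```

Request:
nudge_tcp:
  segments:
    - [[-0.002,0,0,0,0,0],[-0.003,0,0,0,0,0],[-0.003,0,0,0,0,0]]

```text
clock: 5.1
tcp_pos: [0.5287, -0.1777, 0.0902]
orientation: [-0.003, -0.104, 0.995, -0.001]
wrist_force: [-9.6, -5.1, 5.9]
finger_gap: 0.0002
grip_force: 5.3
```

```bash
python3 -c "
from h import *;show()"
```

```text
pump xyz -0.0219 -0.1361 0.0902 t 5.1 F [-9.6 -5.1  5.9] q [-0.47  0.39 -0.27  0.92 -0.   -0.67] gap 0.0002
```

Force has risen to 11 N and the finger has stopped where the geometry predicts the stop, so the lever is shut. I'll back off, rise and go over the knob.

Request:
nudge_tcp:
  segments:
    - [[0.025,0,0,0,0,0],[0.025,0,-0.045,0,0,0],[0.025,0,-0.09,0,0,0],[0.01,0.045,-0.09,0,0,0],[-0.005,0.09,-0.09,0,0,0],[-0.019,0.131,-0.09,0,0,0],[-0.019,0.131,-0.09,0,0,0],[-0.019,0.131,-0.09,0,0,0]]

```text
clock: 6.1
tcp_pos: [0.5231, -0.0447, 0.1804]
orientation: [0.0, -0.105, 0.994, 0.0]
wrist_force: [-0.2, 0.3, -0.1]
finger_gap: 0.0001
grip_force: 0.0
```

```bash
python3 -c "
from h import *;show();print(tool(pump(0,-.005,.157))[0])
import cv2
c=env.read_camera('side')['image'][:,:,::-1];cv2.imwrite('pics/s3.png',cv2.resize(c[200:380,200:440],None,fx=3.3,fy=3.3))"
```

```text
pump xyz 0.0001 -0.0048 0.1804 t 6.1 F [-0.2  0.3 -0.1] q [-0.24  0.25 -0.22  1.1   0.   -0.45] gap 0.0001
[ 0.00011799 -0.00015885  0.02336426]
```

View pics/s3.png

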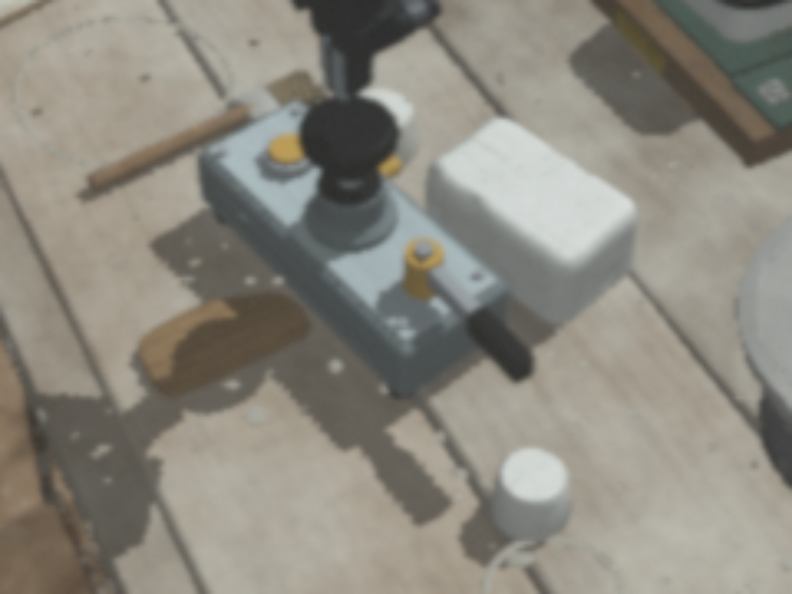

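The lever is shut, pointing straight out past the pump's end. The fingertip hangs over the middle of the knob (350,90), and the pump hasn't moved. First stroke.

Request:
nudge_tcp:
  segments:
    - [[0,0,0.02,0,0,0],[0,0,0.032,0,0,0],[0,0,0.042,0,0,0],[0,0,0.052,0,0,0],[0,0,0.06,0,0,0],[0,0,0.061,0,0,0],[0,0,0.061,0,0,0]]

```text
clock: 7.02
tcp_pos: [0.5228, -0.0459, 0.1219]
orientation: [0.001, -0.104, 0.995, -0.001]
wrist_force: [-6.6, 0.6, 21.6]
finger_gap: -0.0001
grip_force: 10.3
```

```bash
python3 -c "
from h import *;show()"
```

```text
pump xyz -0.0005 -0.006 0.1219 t 7.025 F [-6.6  0.6 21.6] q [-0.24  0.29 -0.32  0.96 -0.   -0.45] gap -0.0001
```

```bash
cat >>h.py <<'E'
def pin():
    import cv2
    c=env.read_camera('side')
    for z in(.065,.09):
        p=c["K"]@(c["R"]@pump(0,.055,z)+c["t"]);print("expect z",z,(p[:2]/p[2]).round(1),end=" ")
        u,v=(p[:2]/p[2]).astype(int)
    h=cv2.cvtColor(c["image"],cv2.COLOR_RGB2HSV)[v-12:v+28,u-16:u+12]
    m=cv2.inRange(h,(12,130,90),(28,255,255));y,x=np.nonzero(m);print("brass n",len(y),"uv",x.mean()+u-16,y.mean()+v-12)
E
```

Request:
nudge_tcp:
  segments:
    - [[0,0,-0.012,0,0,0],[0,0,-0.024,0,0,0],[0,0,-0.036,0,0,0],[0,0,-0.036,0,0,0],[0,0,-0.036,0,0,0]]

```text
clock: 7.65
tcp_pos: [0.5226, -0.0447, 0.1547]
orientation: [-0.0, -0.104, 0.995, 0.0]
wrist_force: [-0.9, 0.7, -0.3]
finger_gap: -0.0002
grip_force: 0.0
```

```bash
python3 -c "
from h import *;show();pin()"
```

```text
pump xyz -0.0004 -0.0047 0.1547 t 7.65 F [-0.9  0.7 -0.3] q [-0.24  0.27 -0.26  1.04  0.   -0.45] gap -0.0002
expect z 0.065 [287.  245.5] expect z 0.09 [286.3 236.3] brass n 37 uv 286.35135135135135 244.7837837837838
```

Request:
nudge_tcp:
  segments:
    - [[0,0,0.012,0,0,0],[0,0,0.022,0,0,0],[0,0,0.031,0,0,0],[0,0,0.036,0,0,0],[0,0,0.036,0,0,0]]

```text
clock: 8.32
tcp_pos: [0.5232, -0.0448, 0.1219]
orientation: [0.001, -0.105, 0.995, -0.001]
wrist_force: [-7.4, 1.8, 24.3]
finger_gap: 0.0002
grip_force: 12.3
```

Request:
nudge_tcp:
  segments:
    - [[0,0,-0.012,0,0,0],[0,0,-0.024,0,0,0],[0,0,-0.036,0,0,0],[0,0,-0.036,0,0,0],[0,0,-0.036,0,0,0]]

```text
clock: 8.95
tcp_pos: [0.5222, -0.0446, 0.1544]
orientation: [-0.001, -0.104, 0.995, 0.0]
wrist_force: [-0.3, 0.4, -0.2]
finger_gap: 0.0001
grip_force: 0.0
```

```bash
python3 -c "
from h import *;show();pin()"
```

```text
pump xyz -0.0008 -0.0046 0.1544 t 8.95 F [-0.3  0.4 -0.2] q [-0.24  0.27 -0.26  1.04  0.   -0.45] gap 0.0001
expect z 0.065 [287.  245.5] expect z 0.09 [286.3 236.3] brass n 36 uv 286.27777777777777 244.83333333333331
```

Request:
nudge_tcp:
  segments:
    - [[0,0,0.012,0,0,0],[0,0,0.022,0,0,0],[0,0,0.031,0,0,0],[0,0,0.036,0,0,0],[0,0,0.036,0,0,0]]
  lines: "2,4"

```text
tcp_pos: [0.523, -0.0448, 0.1219]
orientation: [0.001, -0.104, 0.995, -0.0]
wrist_force: [-7.7, 0.7, 24.4]
```

Request:
nudge_tcp:
  segments:
    - [[0,0,-0.012,0,0,0],[0,0,-0.024,0,0,0],[0,0,-0.036,0,0,0],[0,0,-0.036,0,0,0],[0,0,-0.036,0,0,0]]
  lines: "2,4"

```text
tcp_pos: [0.5222, -0.0447, 0.1544]
orientation: [-0.001, -0.104, 0.995, 0.0]
wrist_force: [-0.9, -0.2, 0.9]
```

```bash
python3 -c "
from h import *;show();pin()"
```

```text
pump xyz -0.0007 -0.0046 0.1544 t 10.25 F [-0.9 -0.2  0.9] q [-0.24  0.27 -0.26  1.04  0.   -0.45] gap 0.0
expect z 0.065 [287.  245.5] expect z 0.09 [286.3 236.3] brass n 37 uv 286.3783783783784 244.64864864864865
```

Request:
nudge_tcp:
  segments:
    - [[0,0,0.012,0,0,0],[0,0,0.022,0,0,0],[0,0,0.031,0,0,0],[0,0,0.036,0,0,0],[0,0,0.036,0,0,0]]
  lines: "2,4"

```text
tcp_pos: [0.5231, -0.0449, 0.1219]
orientation: [0.001, -0.104, 0.995, -0.0]
wrist_force: [-7.7, 1.2, 24.6]
```

Request:
nudge_tcp:
  segments:
    - [[0,0,-0.012,0,0,0],[0,0,-0.024,0,0,0],[0,0,-0.036,0,0,0],[0,0,-0.036,0,0,0],[0,0,-0.036,0,0,0]]
  lines: "2,4"

```text
tcp_pos: [0.5222, -0.0447, 0.1544]
orientation: [-0.001, -0.104, 0.995, 0.0]
wrist_force: [-0.5, 0.3, -0.3]
```

```bash
python3 -c "
from h import *;show();pin()"
```

```text
pump xyz -0.0007 -0.0046 0.1544 t 11.55 F [-0.5  0.3 -0.3] q [-0.24  0.27 -0.26  1.04  0.   -0.45] gap 0.0
expect z 0.065 [287.  245.5] expect z 0.09 [286.3 236.3] brass n 42 uv 286.3333333333333 235.73809523809524
```

The pin has popped out: the brass moved from row 244.7 to 235.7, and fully out was predicted at 236.3. I'll retreat and check.

Request:
nudge_tcp:
  segments:
    - [[0,0,-0.03,0,0,0],[0,0,-0.06,0,0,0],[0.03,0,-0.1,0,0,0],[0.07,0,-0.12,0,0,0],[0.11,0,-0.12,0,0,0],[0.15,0,-0.12,0,0,0],[0.15,0,-0.12,0,0,0],[0.15,0,-0.12,0,0,0]]

```text
clock: 12.6
tcp_pos: [0.3763, -0.0761, 0.2751]
orientation: [0.0, -0.104, 0.995, 0.0]
wrist_force: [0.1, 0.2, 0.7]
finger_gap: -0.0001
grip_force: 0.0
```

```bash
python3 -c "
from h import *;pin()
import cv2
c=env.read_camera('side')['image'][:,:,::-1];cv2.imwrite('pics/s4.png',cv2.resize(c[200:380,200:440],None,fx=3.3,fy=3.3))"
```

```text
expect z 0.065 [287.  245.5] expect z 0.09 [286.3 236.3] brass n 37 uv 286.27027027027026 235.72972972972974
```

View pics/s4.png

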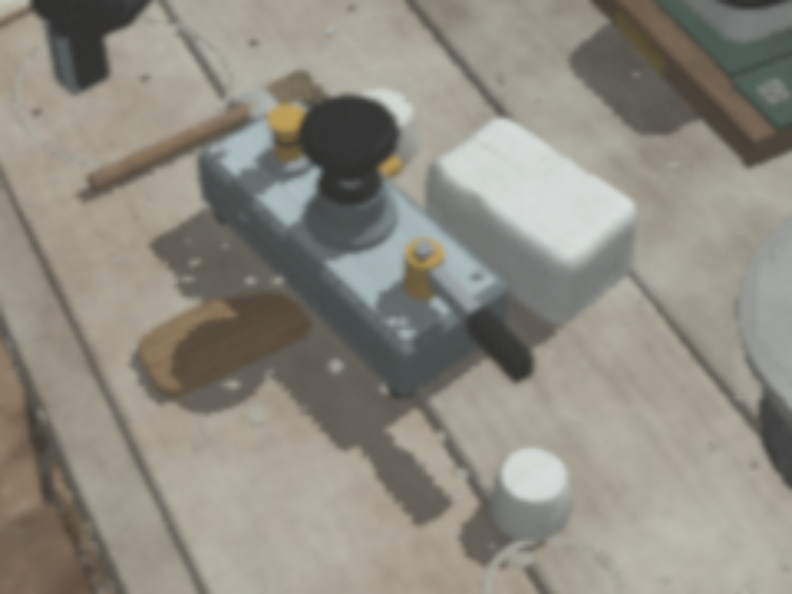

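The pin is out at (287,120), the knob is up at (348,125), the lever is shut with its end at (515,360), and nothing else has moved.

```bash
python3 -c "
from workcell import env;print(env.hand_in())"
```

```text
the job is handed in; nothing more can be done
None
```

The job is handed in at about 13 s of the 54 s allowed: the bleed lever is shut against its stop, the pin popped fully out on the fourth stroke, the knob is up, and the last picture shows the pump and bystanders where they were.

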